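# Set the blade gap of a film slitter head with a gauge blade

## Task

The gauge blade lies loose in the gap of the slitter head, under the shoe. Turn the wing screw clockwise, a little at a time, until the blade just drags when you draw it a few millimetres by its tab: lightly nipped, never clamped hard. Finish with the blade still lying right through the gap, let go of everything, and leave the things around it where they are.

Things in the scene. Friction and masses are not known exactly. Their poses are not given: they have to be found in the camera images.
- slitter_head: Fixed slitter head: grey base plate 110 x 120 x 10 mm with a front tongue 50 mm wide reaching 103 mm to -x, two posts, and an aluminium bridge (30 mm along x, 106 mm along y, underside 44 mm, top 56 mm above the bench, bolt heads to 60 mm). Origin on the bench under the bridge's middle, z up. The blade lies along x on a steel bed 36 mm wide, its tab on the -x side.
- gap (a point): Fixed point of the head, 20 mm above its origin: the gap, on the bed (shimmed 0 to 0.8 mm higher). The shoe above it, 16 mm along x, 30 mm along y, hangs on a stiff spring and is lowered by the screw. It starts 0.4 to 1.9 mm above the blade, so it meets the blade after 0.6 to 3 rad of turning. From there the nip grows by about 6 N for each further radian.
- screw_grip (a point): Centre of the wing of the adjusting screw, on its vertical axis, 80 mm above the bench. The wing is an upright steel bar 44 mm long (this point's x), 10 mm thick (its y), from 64 to 94 mm above the bench; it stays at its height. Clockwise from above lowers the shoe 4 mm a turn (0.64 mm a radian), anticlockwise raises it; 8 rad in all. Friction 0.08 N m; it stays where it is left.
- gauge_blade: Loose flat steel gauge blade, 120 x 18 x 3 mm, 40 to 85 g, with an upright tab near its -x end. Origin: underside, centre line, at the start within 2 mm of under the shoe's middle; x along the blade toward its free tip, z up. Nipped, it rubs on bed and shoe: the pull that draws it toward the tab is 1.2 (0.95 to 1.45) times the nip, half on each face; not nipped, under 1.5 N. Pushing takes more.
- blade_tab (a point): Grip point of the tab, 84 mm from the blade's origin toward -x, 24 mm above its underside. The tab is 20 mm long (x), 10 mm thick (y) and rises 36 mm above the underside; pinch it across its 10 mm (y). The bed runs on under it; its side rails (5 mm high, 24 mm apart) stand only 12 to 56 mm to -x of the shoe's middle. Draw level: lifting or pressing adds drag. Axes as the blade's.
- blade_tip (a point): Free end of the blade, about 26 mm beyond the shoe's middle at the start (the shoe reaches 8 mm beyond its middle).
- pin_box: Small pin-gauge box, 36 x 46 x 16 mm, lying on the bench beside the head; bystander. Origin: centre of its underside.
- tweezers: Steel tweezers, 16 x 119 x 9 mm, lying on the bench beside the head; bystander. Origin: centre of the underside.
- tape_roll: Roll of marking tape lying flat, 97 mm across, 19 mm high; bystander. Origin: centre of its underside.
There are look-alikes about, which are no part of the job. Leave any brown look-alike of the slitter_head alone. What is shaped like the gauge_blade but purple is not meant.

How it is judged:
On the way:
1. the blade is drawn by its tab while it is nipped, so that the drag is felt (contact force between each of the fingers, slitter_head and gauge_blade above 1 N and linear speed of gauge_blade above 0.003 m/s), for 0.05 s.
At the end, for the whole second after the job is handed in: The shoe nips the blade with 1.5 to 7 N, the blade rests and still lies right through the gap, its tip 9 to 45 mm beyond the shoe's middle (contact force between slitter_head and gauge_blade between 1.5 and 7 N and x of blade_tip in the frame of slitter_head between 0.009 and 0.045 m and linear speed of gauge_blade below 0.01 m/s); the robot touches nothing.
It fails at once if the blade is clamped hard: the shoe presses on it with more than 20 N (contact force between slitter_head and gauge_blade above 20 N).
It fails at once if a bystander (pin box, tweezers or tape roll) is moved more than 30 mm (distance of any of pin_box, tweezers, tape_roll from where it was at the start of the episode above 0.03 m).
It also fails if it takes over 72 s, if anything falls off the work surface, if the arm or the gripper's body presses on something with over 40 N, if the wrist force passes 120 N, or if a joint passes its speed limit or range.

## Robot

A 6-joint arm with a two-finger parallel gripper is mounted at the origin on a cart in front of the work surface, level with it; the furniture and walls round the work are solid. World frame = base frame: x ahead of the robot, y to its left, z up, the work surface at z = 0. Lengths are in m, angles in rad, forces in N, time in s.
With the tool pointing down it reaches from about 0.25 to 0.775 m from the base axis. Payload 4 kg.
Tool frame: the origin (TCP) lies midway between the tips of the shut fingers; the grasp point (between the pads) lies grip_point_offset behind it (grip_point_offset is the distance from the TCP to the grasp point, in m); z points along the fingers, y is the line along which they close (so a half turn about z gives the same grasp; the last joint's range is limited). The gripper opens to 94 mm and grips with 3 to 60 N. Pads are 16 mm wide; open, the fingers measure 119 mm over their backs; the gripper's body (75 mm by 177 mm) begins 78 mm behind the grasp point.
Start: joints at [-1.341, 0.087, 1.371, -0, 1.684, -0.103], TCP at [0.18, -0.52, 0.206] pointing down, gripper open.
Joint ranges: [-3.1, 3.1], [-0.76, 2.03], [0.27, 2.55], [-1.08, 4.22], [0.17, 2.65], [-2.57, 2.57]. Speed limits (rad/s): [2.79, 2.79, 3.14, 3.14, 3.14, 3.14].

## Interface

Orientations are given as [roll, pitch, yaw] about the fixed x, y, z axes, in that order (R = Rz(yaw) Ry(pitch) Rx(roll)).
In Python, from bench import * gives the robot as it stands. The module is installed in compiled form; this text tells all that it offers.
- The arm moves only by the tool apply_moves, never from a script. Its argument "commands" is a list of rows, each a list of 7 numbers: the turn, a rotation vector about the world's x, y, z in rad, then the shift along the world's x, y, z in m, then the opening in per cent of the stroke, from 0 (shut) to 100 (fully open). In form: [[ax, ay, az, x, y, z, jaw], ...]. A call has exactly 5 rows; each row is the pose to reach, as a shift and turn from the pose commanded when the call began; what a row does not reach only later rows make up. A row lasts 1/10 s, in which the tool goes at most 50 mm and 8.59 degrees, less where a joint would pass 70% of its speed; a pose out of reach is approached as far as the arm can. A call with a gripper value outside its range is refused whole. The fingers move at their own pace and stop on an object; the grip force is fixed at half the most. Time passes only in rows, so rows that repeat a pose let the fingers close, or fill a call up. It gives the time, the measured TCP pose, the force, the opening and the grip force at its end, in the units of the state.
- get_obs(): the state, without advancing time (a new reading comes with each control period).
- snapshot(name): name is "scene" or "top"; returns a dict with "pixels" (384x512x3 uint8, red, green, blue), "vertical_fov" (degrees; the focal length in pixels is half the picture's height over the tangent of half this angle, whatever the lens; pixels are square), "cx", "cy" (the principal point, pixels), "rvec" (rotation vector, rad) and "tvec" (3), from world to camera coordinates, as OpenCV has them. Camera axes: x right, y down, z forward; pixel columns grow to the right and rows downward; lengths in m; the calibration is good to about 2 mm. A picture is of the moment at which its call begins. There is no depth.
- close_job(): hands the job in; it is judged then, once.
Trained networks look in the newest picture that a camera, given by its name, has taken for a name from the list of things; names that differ only in an ending like _2 or _b are one class to them, and where a whole thing is asked for, a point or a joint stands for the part that bears it (a point fixed in the world has none). Each returns a list of dicts, best first, with "score" (0 to 1); they miss things now and then, are a little off and sometimes report something else, mostly with a low value. They report only what shows in the picture. A call takes as long as a camera call. They do not tell look-alikes from the thing itself.
- masks_of(camera, query): "mask" (384x512 bool, what is visible of it) and "extent" ([left, top, right, bottom] in pixels, round what is visible of it).
- place_of(camera, query): "pixel" ([column, row] in pixels: a listed point, or the origin of a listed thing).
The state is a dict: "time": time; "joint_positions": joint angles; "qvel": joint speeds; "joint_torque": joint torques, N m; "tool_pos": TCP position; "ee_rot": TCP orientation; "wrist_force": force on the tool from outside, world axes, zero at the start; "wrist_torque": the same for the moment, N m; "width": finger opening in m; "finger_force": force on a finger pad.
Only numpy, scipy, OpenCV 4.12 (cv2) and the standard library are available. Lean on these libraries where they do the work, as an engineer would, in place of code of your own. Each camera call takes 0.05 s, during which the arm holds its last target. There are 200 camera calls.

## Working session

There is one attempt and no reset: what is moved stays moved. The work goes in short steps, Python scripts to look and compute and a tool call to move; the robot and the scene stay as the last step left them, time stands still between calls to the robot, and variables do not carry over. Pictures are saved under pics/ and viewed, at most 10 in all, crops included, and the job is handed in when it is done.

Besides the shell and the picture viewer there is one more tool, called after ">>>" as name([rows], argument=value, ...), one row to a line, values as JSON. apply_moves: Moves the arm, as the interface text tells. Its arguments: {"type":"object","properties":{"commands":{"type":"array"}},"required":["commands"]}

```bash
mkdir -p pics; cat > h.py <<'E'
from bench import *
import numpy as np, cv2
def cam(s):
    f=192/np.tan(np.radians(s["vertical_fov"])/2)
    K=np.array([[f,0,s["cx"]],[0,f,s["cy"]],[0,0,1.]])
    R=cv2.Rodrigues(np.array(s["rvec"],float))[0]
    return K,R,np.array(s["tvec"],float).reshape(3)
def save(s,n,crop=None,k=1):
    im=s["pixels"][:,:,::-1]
    if crop: l,t,r,b=crop; im=im[t:b,l:r]
    if k!=1: im=cv2.resize(im,None,fx=k,fy=k,interpolation=cv2.INTER_CUBIC)
    cv2.imwrite("pics/"+n,im)
def ray(s,p):
    K,R,t=cam(s); d=R.T@np.linalg.inv(K)@np.array([p[0],p[1],1.]); return -R.T@t,d/np.linalg.norm(d)
def at_z(s,p,z):
    c,d=ray(s,p); return c+d*(z-c[2])/d[2]
def tri(s1,p1,s2,p2):
    c1,d1=ray(s1,p1);c2,d2=ray(s2,p2)
    A=np.stack([d1,-d2],1);x=np.linalg.lstsq(A,c2-c1,rcond=None)[0]
    a=c1+x[0]*d1;b=c2+x[1]*d2
    return (a+b)/2,np.linalg.norm(a-b)
def proj(s,P):
    K,R,t=cam(s);q=K@(R@np.array(P,float)+t);return q[:2]/q[2]
E
cat > look.py <<'E'
from h import *
S={n:snapshot(n) for n in("scene","top")}
for n,s in S.items():
    save(s,n+"0.png",k=1.5); print(n,ray(s,(s["cx"],s["cy"])))
    for q in ("slitter_head","gap","screw_grip","gauge_blade","blade_tab","blade_tip","pin_box","tweezers","tape_roll"):
        print(n,q,[(np.round(r["pixel"],1).tolist(),round(r["score"],2)) for r in place_of(n,q)][:4])
o=get_obs()
print({k:np.round(v,3).tolist() for k,v in o.items()})
import bench; print(getattr(bench,'grip_point_offset',None),[x for x in dir(bench) if x[0]!='_'])
E
python3 look.py
```

```text
scene (array([ 0.30385549, -0.56182184,  0.54961105]), array([ 0.35159666,  0.76053631, -0.54586107]))
scene slitter_head [([224.0, 217.1], 0.94), ([269.3, 301.8], 0.55)]
scene gap [([231.5, 212.4], 0.88), ([274.4, 296.0], 0.75), ([223.9, 209.3], 0.2)]
scene screw_grip [([226.6, 187.2], 0.7), ([272.7, 272.6], 0.64)]
scene gauge_blade [([155.6, 230.2], 0.62), ([222.7, 208.9], 0.48)]
scene blade_tab [([121.0, 237.6], 0.71), ([189.3, 200.2], 0.63)]
scene blade_tip [([163.5, 221.4], 0.88)]
scene pin_box [([235.4, 185.6], 0.43)]
scene tweezers [([216.8, 257.6], 0.62)]
scene tape_roll [([287.2, 233.7], 0.77)]
top (array([0.41368333, 0.07144245, 0.92111294]), array([ 0.19370106,  0.03038582, -0.98058993]))
top slitter_head [([362.8, 221.2], 0.93), ([250.3, 207.3], 0.79)]
top gap [([367.2, 215.1], 0.94), ([246.2, 207.9], 0.88)]
top screw_grip [([246.2, 204.3], 0.66), ([373.2, 212.8], 0.65)]
top gauge_blade [([247.2, 209.0], 0.81), ([238.0, 279.5], 0.66)]
top blade_tab [([254.5, 314.1], 0.92), ([232.3, 240.3], 0.6)]
top blade_tip [([235.2, 275.3], 0.91)]
top pin_box [([200.4, 178.1], 0.56)]
top tweezers [([297.4, 235.3], 0.55)]
top tape_roll [([290.8, 162.8], 0.76), ([298.7, 239.6], 0.65)]
{'time': 1.0, 'joint_positions': [-1.341, 0.087, 1.371, 0.0, 1.684, -0.103], 'qvel': [-0.002, 0.001, -0.001, 0.0, 0.001, 0.0], 'joint_torque': [0.002, -34.005, -30.261, 0.072, 0.024, -0.0], 'tool_pos': [0.18, -0.52, 0.206], 'ee_rot': [3.141, -0.0, 0.333], 'wrist_force': [-0.653, 1.07, 0.137], 'wrist_torque': [-0.006, -0.02, -0.025], 'finger_force': 0.0, 'width': 0.094}
0.0188 ['IKError', 'close_job', 'get_obs', 'grip_point_offset', 'masks_of', 'place_of', 'snapshot']
```

View pics/scene0.png

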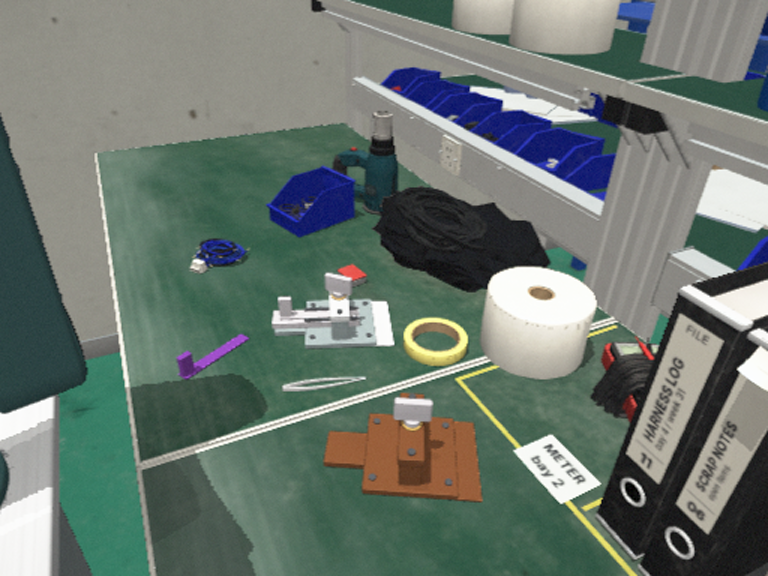

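View pics/top0.png

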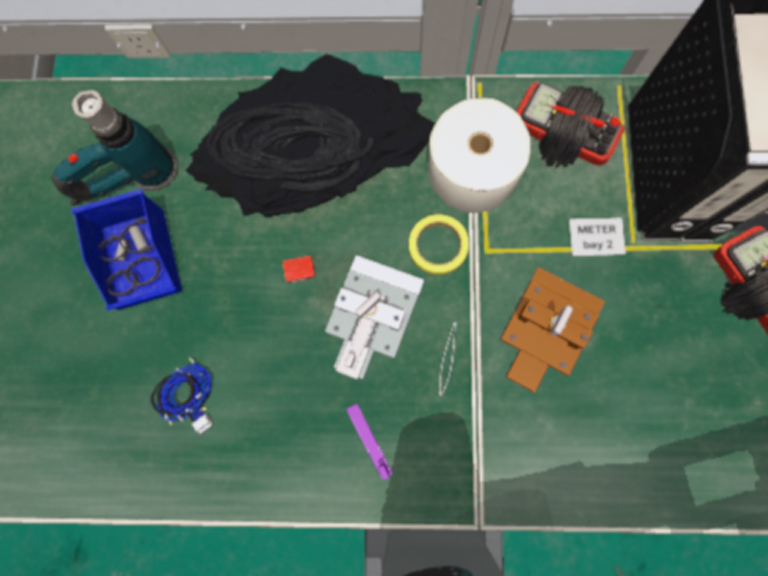

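The scene view shows the grey head at about (224,215) and the brown look-alike at (270,302). The purple look-alike blade lies at (140,237). In the top view these are grey (247,207), brown (365,215) and purple (245,294). The grey head is the one meant, with the steel blade in it whose tab is at scene (189,200) and top (232,240): brown and purple are excluded by the task text. I'll confirm this in one crop while triangulating.

```bash
cat > m.py <<'E'
from h import *
S={n:snapshot(n) for n in("scene","top")}
a=S["scene"];b=S["top"]
cs=cv2.resize(a["pixels"][170:245,170:270,::-1],(800,600),interpolation=cv2.INTER_CUBIC)[:,:]
ct=cv2.resize(b["pixels"][160:260,200:300,::-1],(600,600),interpolation=cv2.INTER_CUBIC)
cv2.imwrite("pics/crop1.png",np.hstack([cv2.resize(cs,(400,300)),cv2.resize(ct,(400,400))[:300]])) 
cv2.imwrite("pics/crop1.png",np.hstack([cv2.copyMakeBorder(cv2.resize(cs,(400,300)),0,100,0,0,0),cv2.resize(ct,(400,400))]))
near={"scene":(215,208),"top":(245,215)}
P={}
for q in ("slitter_head","gap","screw_grip","gauge_blade","blade_tab","blade_tip","pin_box","tweezers","tape_roll"):
    px={}
    for n in S:
        r=[x for x in place_of(n,q) if (q in("pin_box","tweezers","tape_roll")) or np.hypot(*(np.array(x["pixel"])-near[n]))<45]
        if r: px[n]=max(r,key=lambda x:x["score"])["pixel"]
    if len(px)==2:
        p,e=tri(a,px["scene"],b,px["top"]);P[q]=p;print(q,p.round(4),"err",round(e,4),np.round(px["scene"],1),np.round(px["top"],1))
    else: print(q,px)
E
python3 m.py
```

```text
slitter_head [0.5751 0.1221 0.0111] err 0.0026 [229.4 213.8] [250.1 206.5]
gap [0.5686 0.122  0.0223] err 0.0068 [227.7 210.5] [249.6 209.2]
screw_grip [0.5686 0.1309 0.0763] err 0.0009 [224.7 189.9] [244.7 203.9]
gauge_blade [0.5599 0.124  0.0266] err 0.0049 [223.6 209.5] [248.7 212.1]
blade_tab [0.4871 0.1553 0.0492] err 0.0068 [190.  201.7] [233.9 242.3]
blade_tip {}
pin_box [0.6383 0.2452 0.0046] err 0.0011 [233.5 185.9] [201.3 181.3]
tweezers [ 0.4956  0.004  -0.0018] err 0.0053 [214.  258.1] [299.1 238.6]
tape_roll [0.6838 0.0177 0.0014] err 0.0097 [287.3 231.3] [293.5 162.3]
```

View pics/crop1.png

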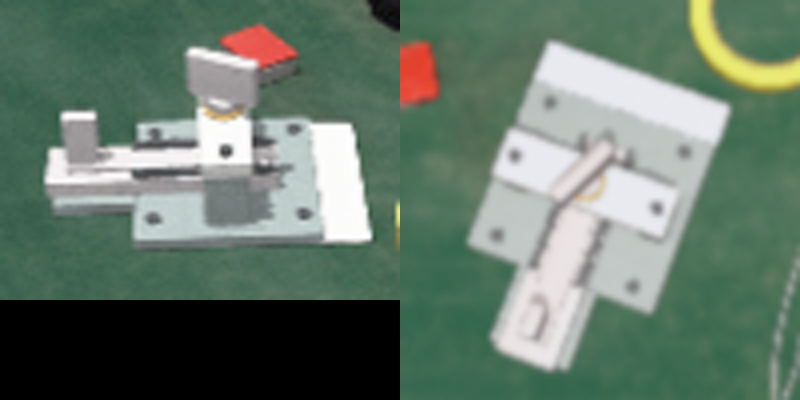

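The crop confirms it: the grey head has a steel blade with its tab at the near end, top px (234,239). The wing is centred at about top px (246,203), with its upper end pointing right. Next I compute positions from these landmarks.

```bash
cat > l.py <<'E'
from h import *
a=snapshot("scene");b=snapshot("top")
T=lambda x,y:((x-400)/4+200-.4,y/4+160-.4)
C=lambda x,y:(x/4+170-.4,y/4+170-.4)
def pr(n,p): print(n,np.round(p,4))
bl=at_z(b,T(515,156),.06);br=at_z(b,T(656,206),.06)
pr("bridge bolts",[bl,br]); d=bl-br; yaw=np.arctan2(-d[0],d[1]); pr("yaw,len,mid",[yaw,np.hypot(d[0],d[1]),*(bl+br)[:2]/2])
Q=[at_z(b,T(*p),.012) for p in((549,101),(684,151),(497,234),(632,286))]
pr("base bolts",Q); d=Q[0]-Q[1]+Q[2]-Q[3]; e=Q[0]-Q[2]+Q[1]-Q[3]; pr("yaws",[np.arctan2(-d[0],d[1]),np.arctan2(e[1],e[0])]); pr("mid",np.mean(Q,0))
Qs=[at_z(a,C(*p),.012) for p in((155,134),(293,129),(153,213),(304,214))]
pr("scene base bolts",Qs); pr("mid",np.mean(Qs,0))
w=[at_z(b,T(*p),.094) for p in((560,200),(607,145))];d=w[1]-w[0]
pr("wing top ends",w);pr("wing yaw,len",[np.arctan2(d[1],d[0]),np.hypot(*d[:2])]);pr("mid",np.mean(w,0))
for n,p,q in(("tabtop",C(79,114),T(538,303)),("wing mid top",C(223,59),T(583.5,172))):
    pr(n,tri(a,p,b,q)[0]); print(tri(a,p,b,q)[1])
# wing mask orientations
for n,s in(("scene",a),("top",b)):
    for q in("screw_grip","blade_tab","gauge_blade"):
        for m in masks_of(n,q)[:3]: print(n,q,np.round(m["extent"],1),round(m["score"],2),int(m["mask"].sum()))
E
python3 l.py
```

```text
bridge bolts [[0.5834 0.1703 0.06  ]
 [0.5547 0.0885 0.06  ]]
yaw,len,mid [-0.3372  0.0866  0.5691  0.1294]
base bolts [[0.6274 0.1558 0.012 ]
 [0.5966 0.0728 0.012 ]
 [0.5448 0.1854 0.012 ]
 [0.514  0.1034 0.012 ]]
yaws [-0.3571 -0.349 ]
mid [0.5707 0.1293 0.012 ]
scene base bolts [[0.5447 0.1839 0.012 ]
 [0.6266 0.1547 0.012 ]
 [0.5164 0.1078 0.012 ]
 [0.5968 0.0719 0.012 ]]
mid [0.5711 0.1296 0.012 ]
wing top ends [[0.5521 0.1408 0.094 ]
 [0.5832 0.1154 0.094 ]]
wing yaw,len [-0.6855  0.0402]
mid [0.5677 0.1281 0.094 ]
tabtop [0.4944 0.1558 0.0586]
0.008737401293693202
wing mid top [0.569 0.128 0.093]
0.0017409337728332799
scene blade_tab [116.6 222.7 167.7 256.2] 0.88 405
scene blade_tab [185.5 197.9 235.6 214.2] 0.48 310
scene gauge_blade [120.8 224.6 164.7 253.9] 0.93 364
scene gauge_blade [183.9 198.4 231.9 214.6] 0.48 245
top screw_grip [365.9 202.8 382.1 222.3] 0.43 142
top blade_tab [229.9 267.4 257.1 316.9] 0.89 369
top blade_tab [227.3 211.7 247.2 245.8] 0.64 229
top gauge_blade [230.1 270.7 259.1 315.4] 0.88 397
top gauge_blade [230.7 212.4 247.4 247.1] 0.51 241
```

Head centre and screw axis are at about (0.5695, 0.129), head yaw −0.35, wing yaw −0.69 (grip with tool yaw 2.45). The tab is near (0.491, 0.157). The measured heights (0.093, 0.059, 0.076) agree with the text. Moving above the wing.

>>> apply_moves([
  [0,0,0.106,0.0195,0.0325,-0.002,100],
  [0,0,0.212,0.039,0.065,-0.004,100],
  [0,0,0.318,0.0585,0.0975,-0.006,100],
  [0,0,0.424,0.078,0.13,-0.008,80],
  [0,0,0.53,0.0975,0.1625,-0.01,60],
])

```text
time: 2.9
tool_pos: [0.2777, -0.356, 0.1955]
ee_rot: [3.141, -0.0, 0.867]
wrist_force: [0.6, 0.3, 0.6]
width: 0.0814
finger_force: 0.0
```

>>> apply_moves([
  [0,0,0.106,0.0195,0.0325,-0.002,50],
  [0,0,0.212,0.039,0.065,-0.004,50],
  [0,0,0.318,0.0585,0.0975,-0.006,50],
  [0,0,0.424,0.078,0.13,-0.008,50],
  [0,0,0.53,0.0975,0.1625,-0.01,50],
])

```text
time: 3.4
tool_pos: [0.3753, -0.1935, 0.1857]
ee_rot: [3.141, 0.0, 1.397]
wrist_force: [-0.2, 0.4, -0.2]
width: 0.0469
finger_force: 0.0
```

>>> apply_moves([
  [0,0,0.106,0.0195,0.0325,-0.002,50],
  [0,0,0.212,0.039,0.065,-0.004,50],
  [0,0,0.318,0.0585,0.0975,-0.006,50],
  [0,0,0.424,0.078,0.13,-0.008,50],
  [0,0,0.53,0.0975,0.1625,-0.01,50],
])

```text
time: 3.9
tool_pos: [0.4728, -0.0308, 0.1757]
ee_rot: [3.141, 0.001, 1.927]
wrist_force: [0.3, -0.4, -0.8]
width: 0.0469
finger_force: 0.0
```

>>> apply_moves([
  [0,0,0.106,0.0195,0.0325,-0.002,50],
  [0,0,0.212,0.039,0.065,-0.004,50],
  [0,0,0.318,0.0585,0.0975,-0.006,50],
  [0,0,0.424,0.078,0.13,-0.008,50],
  [0,0,0.53,0.0975,0.1625,-0.01,50],
])

```text
time: 4.4
tool_pos: [0.5703, 0.1316, 0.1655]
ee_rot: [3.141, 0.0, 2.457]
wrist_force: [1.0, 0.1, 0.2]
width: 0.0469
finger_force: 0.0
```

>>> apply_moves([
  [0,0,0,-0.001,-0.0025,-0.02,50],
  [0,0,0,-0.001,-0.0025,-0.045,50],
  [0,0,0,-0.001,-0.0025,-0.07,50],
  [0,0,0,-0.001,-0.0025,-0.09,50],
  [0,0,0,-0.001,-0.0025,-0.1,50],
])

```text
time: 4.9
tool_pos: [0.5673, 0.1275, 0.063]
ee_rot: [-3.139, -0.003, 2.453]
wrist_force: [-0.4, -0.7, 0.5]
width: 0.0468
finger_force: 0.0
```

>>> apply_moves([
  [0,0,0,0,0,0,0],
  [0,0,0,0,0,0,0],
  [0,0,0,0,0,0,0],
  [0,0,0,0,0,0,0],
  [0,0,0,0,0,0,0],
])

```text
time: 5.4
tool_pos: [0.5704, 0.1289, 0.0669]
ee_rot: [3.136, 0.002, 2.453]
wrist_force: [0.5, 3.3, -1.4]
width: 0.0104
finger_force: 13.5
```

```bash
python3 -c "
from h import *
o=get_obs();print({k:np.round(v,3).tolist() for k,v in o.items()})
s=snapshot('top');save(s,'g1.png',(190,150,310,240),6)"
```

```text
{'time': 5.4, 'joint_positions': [0.124, 0.226, 1.492, 0.002, 1.419, -0.758], 'qvel': [0.003, 0.004, 0.006, 0.034, -0.0, 0.006], 'joint_torque': [-2.951, -39.035, -26.453, -1.445, 1.544, -0.11], 'tool_pos': [0.57, 0.129, 0.067], 'ee_rot': [3.136, 0.002, 2.453], 'wrist_force': [0.539, 3.251, -1.368], 'wrist_torque': [0.467, -0.034, -0.093], 'finger_force': 13.483, 'width': 0.01}
```

View pics/g1.png

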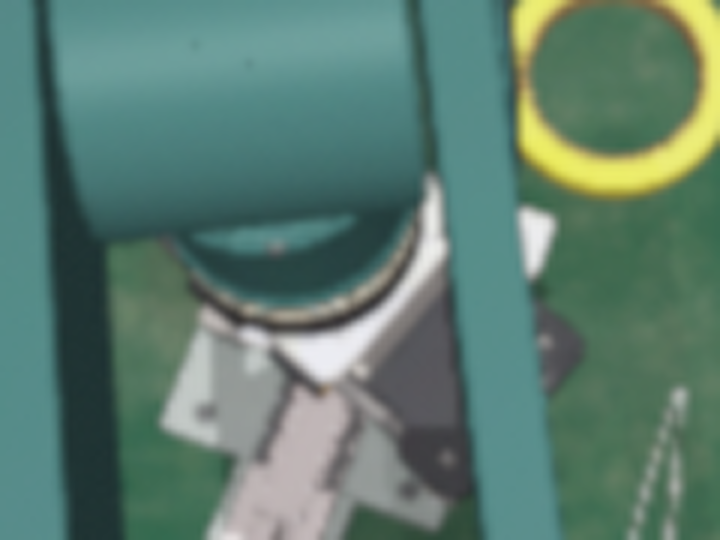

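The picture shows the arm hiding the wing at about (280,300) in the crop. The 10.4 mm opening and 13 N pad force show the wing is gripped, so I turn clockwise in stages.

>>> apply_moves([
  [0,0,-0.08,0,0,0,0],
  [0,0,-0.17,0,0,0,0],
  [0,0,-0.26,0,0,0,0],
  [0,0,-0.35,0,0,0,0],
  [0,0,-0.4,0,0,0,0],
])

```text
time: 5.95
tool_pos: [0.5699, 0.1289, 0.0669]
ee_rot: [3.137, -0.0, 2.051]
wrist_force: [2.8, 4.3, 1.7]
width: 0.0095
finger_force: 30.0
```

```bash
cat > o.py <<'E'
from h import *
o=get_obs();print({k:np.round(o[k],3).tolist() for k in('time','tool_pos','ee_rot','joint_positions','wrist_force','wrist_torque','finger_force','width')})
E
python3 o.py
```

```text
{'time': 5.95, 'tool_pos': [0.57, 0.129, 0.067], 'ee_rot': [3.137, -0.0, 2.051], 'joint_positions': [0.124, 0.226, 1.492, 0.002, 1.42, -0.356], 'wrist_force': [2.758, 4.284, 1.698], 'wrist_torque': [0.414, -0.316, 0.06], 'finger_force': 29.99, 'width': 0.01}
```

>>> apply_moves([
  [0,0,-0.1,0,0,0,0],
  [0,0,-0.2,0,0,0,0],
  [0,0,-0.3,0,0,0,0],
  [0,0,-0.4,0,0,0,0],
  [0,0,-0.5,0,0,0,0],
])

```text
time: 6.45
tool_pos: [0.5696, 0.1288, 0.0669]
ee_rot: [3.139, -0.002, 1.549]
wrist_force: [0.5, 2.8, 2.3]
width: 0.0096
finger_force: 30.0
```

```bash
python3 o.py
```

```text
{'time': 6.45, 'tool_pos': [0.57, 0.129, 0.067], 'ee_rot': [3.139, -0.002, 1.549], 'joint_positions': [0.124, 0.226, 1.492, 0.002, 1.421, 0.145], 'wrist_force': [0.549, 2.816, 2.328], 'wrist_torque': [0.33, -0.147, 0.107], 'finger_force': 29.988, 'width': 0.01}
```

>>> apply_moves([
  [0,0,-0.1,0,0,0,0],
  [0,0,-0.2,0,0,0,0],
  [0,0,-0.3,0,0,0,0],
  [0,0,-0.4,0,0,0,0],
  [0,0,-0.5,0,0,0,0],
])

```text
time: 6.95
tool_pos: [0.5692, 0.1288, 0.0668]
ee_rot: [3.141, -0.003, 1.05]
wrist_force: [0.9, 3.4, 2.9]
width: 0.01
finger_force: 30.0
```

```bash
python3 o.py
```

```text
{'time': 6.95, 'tool_pos': [0.569, 0.129, 0.067], 'ee_rot': [3.141, -0.003, 1.05], 'joint_positions': [0.124, 0.225, 1.492, 0.002, 1.422, 0.645], 'wrist_force': [0.871, 3.424, 2.867], 'wrist_torque': [0.432, 0.055, 0.067], 'finger_force': 29.999, 'width': 0.01}
```

>>> apply_moves([
  [0,0,0,0,0,0,40],
  [0,0,0,0,0,0,40],
  [0,0,0,0,0,0,40],
  [0,0,0,0,0,0.025,40],
  [0,0,0,0,0,0.06,40],
])

```text
time: 7.45
tool_pos: [0.5662, 0.1271, 0.1227]
ee_rot: [-3.135, 0.005, 1.054]
wrist_force: [1.0, 0.1, -0.4]
width: 0.0375
finger_force: 0.0
```

>>> apply_moves([
  [0,0,-0.14,-0.008,0.003,0,40],
  [0,0,-0.28,-0.016,0.006,0,40],
  [0,0,-0.42,-0.024,0.009,0,40],
  [0,0,-0.56,-0.032,0.012,0,40],
  [0,0,-0.7,-0.04,0.015,0,40],
])

```text
time: 7.95
tool_pos: [0.5279, 0.1424, 0.1249]
ee_rot: [3.142, 0.001, 0.348]
wrist_force: [-0.1, 0.4, -0.3]
width: 0.0378
finger_force: 0.0
```

>>> apply_moves([
  [0,0,-0.14,-0.008,0.003,0,40],
  [0,0,-0.28,-0.016,0.006,0,40],
  [0,0,-0.42,-0.024,0.009,0,40],
  [0,0,-0.56,-0.032,0.012,0,40],
  [0,0,-0.7,-0.039,0.0145,0,40],
])

```text
time: 8.45
tool_pos: [0.4888, 0.157, 0.125]
ee_rot: [3.141, 0.001, -0.352]
wrist_force: [0.2, 0.5, 0.3]
width: 0.0378
finger_force: 0.0
```

```bash
python3 o.py; python3 -c "
from h import *
for n in('scene','top'):
    s=snapshot(n); print(n,[(np.round(r['pixel'],1).tolist(),round(r['score'],2)) for r in place_of(n,'blade_tab')], proj(s,(.4906,.158,.044)))
    if n=='scene': save(s,'t1.png',(150,150,270,240),6)"
```

```text
{'time': 8.45, 'tool_pos': [0.489, 0.157, 0.125], 'ee_rot': [3.141, 0.001, -0.352], 'joint_positions': [0.2, 0.037, 1.584, -0.0, 1.522, 2.123], 'wrist_force': [0.236, 0.492, 0.277], 'wrist_torque': [0.04, -0.006, 0.014], 'finger_force': 0.0, 'width': 0.038}
scene [([121.2, 238.9], 0.94), ([191.2, 202.1], 0.74)] [189.79371117 202.81088225]
top [([248.0, 208.0], 0.24)] [233.30590884 239.49163412]
```

View pics/t1.png

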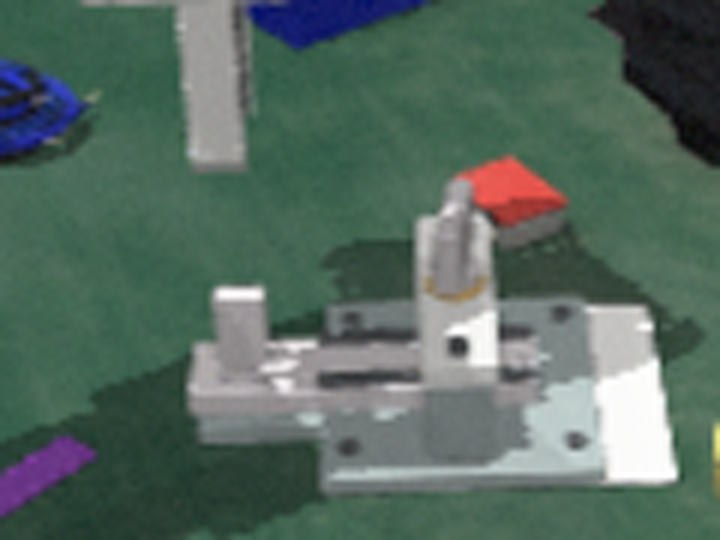

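The view shows the wing turned end-on at crop (457,235) and the tab at crop (240,335). The tab agrees with the predicted pixel to 1.5 px. Lowering onto the tab and pinching.

>>> apply_moves([
  [0,0,0,0.003,0.0005,-0.025,40],
  [0,0,0,0.003,0.0005,-0.05,40],
  [0,0,0,0.003,0.0005,-0.075,40],
  [0,0,0,0.003,0.0005,-0.09,40],
  [0,0,0,0.003,0.0005,-0.097,40],
])

```text
time: 9.15
tool_pos: [0.4916, 0.1571, 0.0263]
ee_rot: [3.139, 0.003, -0.345]
wrist_force: [-0.3, 0.5, 0.0]
width: 0.0378
finger_force: 0.0
```

>>> apply_moves([
  [0,0,0,0,0,0,40],
  [0,0,0,0,0,0,0],
  [0,0,0,0,0,0,0],
  [0,0,0,0,0,0,0],
  [0,0,0,0,0,0,0],
])

```text
time: 9.65
tool_pos: [0.4932, 0.1578, 0.0293]
ee_rot: [-3.141, -0.001, -0.347]
wrist_force: [-1.2, 0.1, 2.8]
width: 0.0098
finger_force: 30.0
```

>>> apply_moves([
  [0,0,0,0,0,0,0],
  [0,0,0,0,0,0,0],
  [0,0,0,0,0,0,0],
  [0,0,0,0,0,0,0],
  [0,0,0,0,0,0,0],
])

```text
time: 10.15
tool_pos: [0.4932, 0.1578, 0.0293]
ee_rot: [-3.141, -0.001, -0.347]
wrist_force: [-0.6, -0.3, 6.0]
width: 0.0096
finger_force: 30.0
```

```bash
python3 o.py
```

```text
{'time': 10.15, 'tool_pos': [0.493, 0.158, 0.029], 'ee_rot': [-3.141, -0.001, -0.347], 'joint_positions': [0.2, 0.12, 1.695, -0.0, 1.326, 2.118], 'wrist_force': [-0.609, -0.325, 6.039], 'wrist_torque': [-0.024, 0.186, -0.016], 'finger_force': 30.0, 'width': 0.01}
```

>>> apply_moves([
  [0,0,0,0,0,0.001,0],
  [0,0,0,0,0,0.001,0],
  [0,0,0,0,0,0.001,0],
  [0,0,0,0,0,0.001,0],
  [0,0,0,0,0,0.001,0],
])

```text
time: 10.65
tool_pos: [0.4926, 0.1577, 0.0293]
ee_rot: [3.141, 0.0, -0.347]
wrist_force: [0.1, 0.3, 1.3]
width: 0.0097
finger_force: 30.0
```

>>> apply_moves([
  [0,0,0,-0.0006,0.0002,0.001,0],
  [0,0,0,-0.0011,0.0004,0.001,0],
  [0,0,0,-0.0017,0.0006,0.001,0],
  [0,0,0,-0.0023,0.0008,0.001,0],
  [0,0,0,-0.0028,0.001,0.001,0],
])

```text
time: 11.15
tool_pos: [0.4895, 0.1585, 0.0301]
ee_rot: [3.141, 0.001, -0.347]
wrist_force: [1.3, 0.3, -2.3]
width: 0.0096
finger_force: 30.0
```

```bash
python3 o.py
```

```text
{'time': 11.15, 'tool_pos': [0.49, 0.159, 0.03], 'ee_rot': [3.141, 0.001, -0.347], 'joint_positions': [0.203, 0.114, 1.7, -0.0, 1.329, 2.121], 'wrist_force': [1.293, 0.296, -2.263], 'wrist_torque': [0.004, -0.016, -0.056], 'finger_force': 29.998, 'width': 0.01}
```

>>> apply_moves([
  [0,0,0,0.0007,-0.0003,-0.001,0],
  [0,0,0,0.0014,-0.0005,-0.001,0],
  [0,0,0,0.0021,-0.0008,-0.001,0],
  [0,0,0,0.0028,-0.001,-0.001,0],
  [0,0,0,0.0028,-0.001,-0.001,0],
])

```text
time: 11.65
tool_pos: [0.4929, 0.1576, 0.0296]
ee_rot: [-3.142, -0.0, -0.347]
wrist_force: [-0.2, 0.7, -0.8]
width: 0.0101
finger_force: 30.0
```

>>> apply_moves([
  [0,0,0,0,0,0,40],
  [0,0,0,0,0,0,40],
  [0,0,0,0,0,0,40],
  [0,0,0,0,0,0.04,40],
  [0,0,0,0,0,0.085,40],
])

```text
time: 12.15
tool_pos: [0.4907, 0.1573, 0.1131]
ee_rot: [3.138, 0.005, -0.347]
wrist_force: [1.3, 0.6, 1.4]
width: 0.0376
finger_force: 0.0
```

>>> apply_moves([
  [0,0,0.14,0.008,-0.003,0.011,40],
  [0,0,0.28,0.016,-0.006,0.011,40],
  [0,0,0.42,0.024,-0.009,0.011,40],
  [0,0,0.56,0.032,-0.012,0.011,40],
  [0,0,0.7,0.04,-0.015,0.011,40],
])

```text
time: 12.65
tool_pos: [0.533, 0.1425, 0.1256]
ee_rot: [3.141, -0.0, 0.359]
wrist_force: [-0.2, 0.1, -0.4]
width: 0.0374
finger_force: 0.0
```

>>> apply_moves([
  [0,0,0.14,0.008,-0.003,0,40],
  [0,0,0.28,0.016,-0.006,0,40],
  [0,0,0.42,0.024,-0.009,0,40],
  [0,0,0.56,0.032,-0.012,0,40],
  [0,0,0.7,0.038,-0.0135,0,40],
])

```text
time: 13.15
tool_pos: [0.5711, 0.1289, 0.1254]
ee_rot: [3.141, 0.0, 1.058]
wrist_force: [-0.3, 0.2, 0.4]
width: 0.0373
finger_force: 0.0
```

```bash
python3 o.py
```

```text
{'time': 13.15, 'tool_pos': [0.571, 0.129, 0.125], 'ee_rot': [3.141, 0.0, 1.058], 'joint_positions': [0.125, 0.194, 1.41, -0.0, 1.538, 0.638], 'wrist_force': [-0.317, 0.201, 0.44], 'wrist_torque': [-0.054, 0.001, -0.029], 'finger_force': 0.0, 'width': 0.037}
```

Drag at 1.4 rad was about 1 N, so the blade is still loose. Grip the wing again and turn 0.9 rad further.

>>> apply_moves([
  [0,0,0,-0.0015,0,-0.02,40],
  [0,0,0,-0.0015,0,-0.04,40],
  [0,0,0,-0.0015,0,-0.052,40],
  [0,0,0,-0.0015,0,-0.058,40],
  [0,0,0,-0.0015,0,-0.059,20],
])

```text
time: 13.65
tool_pos: [0.5688, 0.1291, 0.0658]
ee_rot: [-3.141, 0.001, 1.053]
wrist_force: [1.1, 0.5, 0.2]
width: 0.0328
finger_force: 0.0
```

>>> apply_moves([
  [0,0,0,0,0,0,0],
  [0,0,0,0,0,0,0],
  [0,0,0,0,0,0,0],
  [0,0,0,0,0,0,0],
  [0,0,0,0,0,0,0],
])

```text
time: 14.15
tool_pos: [0.5695, 0.1295, 0.0676]
ee_rot: [3.141, -0.001, 1.053]
wrist_force: [-1.1, 0.2, 3.9]
width: 0.0098
finger_force: 30.0
```

>>> apply_moves([
  [0,0,-0.09,0,0,0,0],
  [0,0,-0.18,0,0,0,0],
  [0,0,-0.27,0,0,0,0],
  [0,0,-0.36,0,0,0,0],
  [0,0,-0.45,0,0,0,0],
])

```text
time: 14.65
tool_pos: [0.5695, 0.1295, 0.0676]
ee_rot: [3.141, -0.001, 0.6]
wrist_force: [-1.4, 0.8, 4.4]
width: 0.0099
finger_force: 30.0
```

>>> apply_moves([
  [0,0,-0.09,0,0,0,0],
  [0,0,-0.18,0,0,0,0],
  [0,0,-0.27,0,0,0,0],
  [0,0,-0.36,0,0,0,0],
  [0,0,-0.45,0,0,0,0],
])

```text
time: 15.15
tool_pos: [0.5694, 0.1296, 0.0676]
ee_rot: [-3.141, -0.001, 0.15]
wrist_force: [-1.9, 0.9, 4.4]
width: 0.0097
finger_force: 30.0
```

```bash
python3 o.py
```

```text
{'time': 15.15, 'tool_pos': [0.569, 0.13, 0.068], 'ee_rot': [-3.141, -0.001, 0.15], 'joint_positions': [0.126, 0.226, 1.489, 0.0, 1.425, 1.547], 'wrist_force': [-1.941, 0.939, 4.432], 'wrist_torque': [0.193, 0.344, 0.032], 'finger_force': 30.006, 'width': 0.01}
```

>>> apply_moves([
  [0,0,0,0,0,0,40],
  [0,0,0,0,0,0,40],
  [0,0,0,0,0,0,40],
  [0,0,0,0,0,0.025,40],
  [0,0,0,0,0,0.059,40],
])

```text
time: 15.65
tool_pos: [0.5673, 0.1288, 0.123]
ee_rot: [3.141, 0.007, 0.154]
wrist_force: [1.3, -0.1, 0.7]
width: 0.0378
finger_force: 0.0
```

>>> apply_moves([
  [0,0,-0.1,-0.015,0.006,0,40],
  [0,0,-0.2,-0.031,0.011,0,40],
  [0,0,-0.3,-0.047,0.017,0,40],
  [0,0,-0.4,-0.063,0.023,0,40],
  [0,0,-0.5,-0.078,0.0285,0,40],
])

```text
time: 16.15
tool_pos: [0.4904, 0.1577, 0.1252]
ee_rot: [3.141, 0.0, -0.35]
wrist_force: [-0.4, 0.8, 0.2]
width: 0.0376
finger_force: 0.0
```

>>> apply_moves([
  [0,0,0,0,0,-0.03,40],
  [0,0,0,0,0,-0.06,40],
  [0,0,0,0,0,-0.085,40],
  [0,0,0,0,0,-0.096,40],
  [0,0,0,0,0,-0.096,40],
])

```text
time: 16.65
tool_pos: [0.4897, 0.1572, 0.0275]
ee_rot: [3.139, 0.004, -0.347]
wrist_force: [-0.7, -0.6, 0.2]
width: 0.0375
finger_force: 0.0
```

>>> apply_moves([
  [0,0,0,0,0,0,40],
  [0,0,0,0,0,0,0],
  [0,0,0,0,0,0,0],
  [0,0,0,0,0,0,0],
  [0,0,0,0,0,0,0],
])

```text
time: 17.15
tool_pos: [0.4916, 0.1578, 0.0302]
ee_rot: [-3.141, -0.001, -0.347]
wrist_force: [-0.4, 0.1, 1.4]
width: 0.0099
finger_force: 30.0
```

>>> apply_moves([
  [0,0,0,0,0,0,0],
  [0,0,0,0,0,0,0],
  [0,0,0,0,0,0,0],
  [0,0,0,0,0,0,0],
  [0,0,0,0,0,0,0],
])

```text
time: 17.65
tool_pos: [0.4916, 0.1578, 0.0302]
ee_rot: [-3.141, -0.001, -0.347]
wrist_force: [-1.1, 0.1, 5.3]
width: 0.0099
finger_force: 30.0
```

>>> apply_moves([
  [0,0,0,0,0,0.0012,0],
  [0,0,0,0,0,0.0012,0],
  [0,0,0,0,0,0.0012,0],
  [0,0,0,0,0,0.0012,0],
  [0,0,0,0,0,0.0012,0],
])

```text
time: 18.15
tool_pos: [0.4913, 0.1576, 0.0304]
ee_rot: [3.141, -0.0, -0.347]
wrist_force: [3.2, -0.3, -3.1]
width: 0.0097
finger_force: 30.0
```

>>> apply_moves([
  [0,0,0,-0.0006,0.0002,0,0],
  [0,0,0,-0.0011,0.0004,0,0],
  [0,0,0,-0.0017,0.0006,0,0],
  [0,0,0,-0.0023,0.0008,0,0],
  [0,0,0,-0.0028,0.001,0,0],
])

```text
time: 18.65
tool_pos: [0.488, 0.1584, 0.0305]
ee_rot: [3.141, 0.001, -0.347]
wrist_force: [2.5, -1.0, -3.2]
width: 0.0095
finger_force: 30.0
```

```bash
python3 o.py
```

```text
{'time': 18.65, 'tool_pos': [0.488, 0.158, 0.03], 'ee_rot': [3.141, 0.001, -0.347], 'joint_positions': [0.204, 0.11, 1.703, -0.0, 1.329, 2.122], 'wrist_force': [2.477, -1.037, -3.207], 'wrist_torque': [-0.084, -0.409, 0.04], 'finger_force': 29.999, 'width': 0.009}
```

>>> apply_moves([
  [0,0,0,0,0,-0.0006,0],
  [0,0,0,0,0,-0.0006,0],
  [0,0,0,-0.0006,0.0002,-0.0006,0],
  [0,0,0,-0.0013,0.0005,-0.0006,0],
  [0,0,0,-0.0019,0.0007,-0.0006,0],
])

```text
time: 19.15
tool_pos: [0.4868, 0.1593, 0.0302]
ee_rot: [-3.141, -0.001, -0.347]
wrist_force: [2.9, -1.9, -1.6]
width: 0.0099
finger_force: 30.0
```

>>> apply_moves([
  [0,0,0,-0.0005,0.0002,0,0],
  [0,0,0,-0.001,0.0003,0,0],
  [0,0,0,-0.0014,0.0005,0,0],
  [0,0,0,-0.0019,0.0007,0,0],
  [0,0,0,-0.0023,0.0009,0,0],
])

```text
time: 19.65
tool_pos: [0.4843, 0.1603, 0.0302]
ee_rot: [-3.142, -0.0, -0.347]
wrist_force: [3.6, -1.7, -1.5]
width: 0.0097
finger_force: 30.0
```

```bash
python3 o.py
```

```text
{'time': 19.65, 'tool_pos': [0.484, 0.16, 0.03], 'ee_rot': [-3.142, -0.0, -0.347], 'joint_positions': [0.209, 0.103, 1.712, -0.0, 1.327, 2.127], 'wrist_force': [3.645, -1.657, -1.451], 'wrist_torque': [-0.179, -0.555, 0.035], 'finger_force': 30.0, 'width': 0.01}
```

>>> apply_moves([
  [0,0,0,0,0,-0.0005,0],
  [0,0,0,0,0,-0.0005,0],
  [0,0,0,0,0,-0.0005,0],
  [0,0,0,0,0,-0.0005,0],
  [0,0,0,0,0,-0.0005,0],
])

```text
time: 20.15
tool_pos: [0.4843, 0.1604, 0.0302]
ee_rot: [-3.141, -0.0, -0.347]
wrist_force: [1.0, -2.0, 4.3]
width: 0.0099
finger_force: 30.0
```

>>> apply_moves([
  [0,0,0,-0.0005,0.0002,0,0],
  [0,0,0,-0.001,0.0003,0,0],
  [0,0,0,-0.0014,0.0005,0,0],
  [0,0,0,-0.0019,0.0007,0,0],
  [0,0,0,-0.0023,0.0009,0,0],
])

```text
time: 20.65
tool_pos: [0.4834, 0.1609, 0.0302]
ee_rot: [-3.141, -0.003, -0.348]
wrist_force: [5.5, -2.3, 2.2]
width: 0.0102
finger_force: 30.0
```

```bash
python3 o.py
```

```text
{'time': 20.65, 'tool_pos': [0.483, 0.161, 0.03], 'ee_rot': [-3.141, -0.003, -0.348], 'joint_positions': [0.211, 0.1, 1.716, -0.001, 1.323, 2.129], 'wrist_force': [5.478, -2.268, 2.192], 'wrist_torque': [-0.415, -0.751, 0.028], 'finger_force': 30.002, 'width': 0.01}
```

>>> apply_moves([
  [0,0,0,-0.0004,0.0001,0.0002,0],
  [0,0,0,-0.0008,0.0003,0.0002,0],
  [0,0,0,-0.0012,0.0004,0.0002,0],
  [0,0,0,-0.0016,0.0006,0.0002,0],
  [0,0,0,-0.0019,0.0007,0.0002,0],
])

```text
time: 21.15
tool_pos: [0.4813, 0.1618, 0.0301]
ee_rot: [-3.141, -0.003, -0.347]
wrist_force: [4.6, -1.4, 1.8]
width: 0.0098
finger_force: 30.0
```

```bash
python3 o.py
```

```text
{'time': 21.15, 'tool_pos': [0.481, 0.162, 0.03], 'ee_rot': [-3.141, -0.003, -0.347], 'joint_positions': [0.213, 0.096, 1.719, -0.001, 1.323, 2.131], 'wrist_force': [4.577, -1.372, 1.776], 'wrist_torque': [-0.269, -0.833, -0.047], 'finger_force': 30.001, 'width': 0.01}
```

Drag is about 4.8 N with 1.8 N of pressing, which puts the nip near 3 N. That is in range, so I let go and move clear.

>>> apply_moves([
  [0,0,0,0.001,0,0.0005,50],
  [0,0,0,0.001,0,0.0005,50],
  [0,0,0,0.001,0,0.0005,50],
  [0,0,0,0,0,0.03,50],
  [0,0,0,0,0,0.07,50],
])

```text
time: 21.65
tool_pos: [0.4767, 0.1616, 0.097]
ee_rot: [3.137, 0.008, -0.347]
wrist_force: [1.1, 0.4, 0.2]
width: 0.0452
finger_force: 0.0
```

>>> apply_moves([
  [0,0,0,-0.03,-0.02,0.03,50],
  [0,0,0,-0.06,-0.05,0.06,50],
  [0,0,0,-0.08,-0.09,0.09,50],
  [0,0,0,-0.1,-0.13,0.1,50],
  [0,0,0,-0.12,-0.17,0.1,50],
])

```text
time: 22.15
tool_pos: [0.3596, -0.009, 0.202]
ee_rot: [-3.141, -0.004, -0.345]
wrist_force: [0.6, -0.5, -0.2]
width: 0.0468
finger_force: 0.0
```

```bash
python3 o.py; python3 -c "
from h import *
a=snapshot('scene');b=snapshot('top')
A=cv2.resize(a['pixels'][170:245,170:270,::-1],(800,600),interpolation=cv2.INTER_CUBIC)
B=cv2.resize(b['pixels'][170:270,200:300,::-1],(400,400),interpolation=cv2.INTER_CUBIC)
cv2.imwrite('pics/end.png',np.hstack([cv2.copyMakeBorder(cv2.resize(A,(400,300)),0,100,0,0,0),B]))
u=np.array([.9394,-.343,0]);c=np.array([.5697,.1292,.023])
for x in(.009,.0155,.026): print(x,(proj(b,c+x*u)-(200,170))*4+(400,0),(proj(a,c+x*u)-170)*4)
for n in('scene','top'):
  for q in('blade_tip','blade_tab'): print(n,q,[(np.round(r['pixel'],1).tolist(),round(r['score'],2)) for r in place_of(n,q)])
print(proj(a,c-.094*u+[0,0,.024]),proj(b,c-.094*u+[0,0,.024]))"
```

```text
{'time': 22.15, 'tool_pos': [0.36, -0.009, 0.202], 'ee_rot': [-3.141, -0.004, -0.345], 'joint_positions': [-0.183, -0.354, 1.767, 0.0, 1.724, 1.733], 'wrist_force': [0.634, -0.513, -0.244], 'wrist_torque': [-0.003, -0.006, 0.031], 'finger_force': 0.0, 'width': 0.047}
0.009 [593.28185687 135.39875735] [237.38767217 154.90312562]
0.0155 [597.16696748 125.42546931] [248.17198667 154.54349111]
0.026 [603.42295952 109.366001  ] [265.57016533 153.96329796]
scene blade_tip [([164.8, 224.9], 0.65)]
scene blade_tab [([124.2, 238.1], 0.79), ([183.1, 203.8], 0.55), ([220.0, 209.7], 0.21)]
top blade_tip [([246.9, 200.8], 0.8), ([235.4, 272.6], 0.69)]
top blade_tab [([231.4, 245.6], 0.81), ([253.4, 313.4], 0.77)]
[185.50629766 201.87785783] [231.5806368 243.3840222]
```

View pics/end.png

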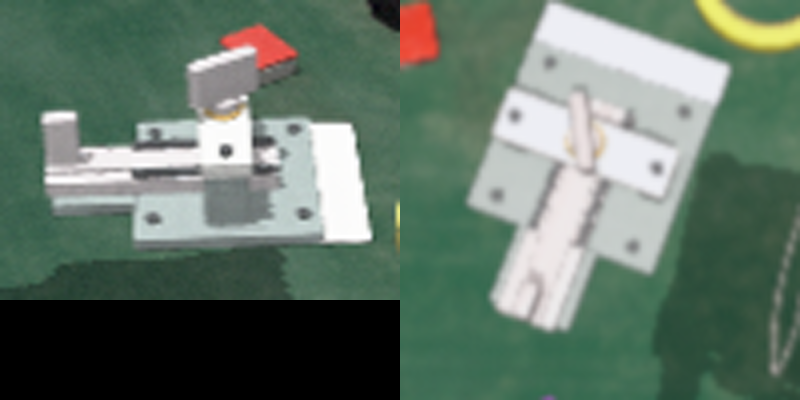

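The end view shows the tab at scene crop (60,140), drawn about 11 mm, so the tip is about 15 mm beyond the shoe. The wing is at top crop (582,130), and the pin box, tweezers and tape look undisturbed. Handing in.

```bash
python3 -c "
from bench import *
print(close_job())"
```

```text
the job is handed in; nothing more can be done
None
```

The job is handed in; no verdict was returned. The blade is nipped at an estimated 3 N, judged from the drag felt at its tab. It lies through the gap with its tip about 15 mm beyond the shoe's middle, the gripper is clear, and the bystanders look untouched.

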